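# Take the green portion stop out of the cake guide

## Robot

A 6-joint arm with a two-finger parallel gripper is mounted at the origin on the work surface. World frame = base frame: x ahead of the robot, y to its left, z up, the work surface at z = 0. Lengths are in m, angles in rad, forces in N, time in s.
With the tool pointing down it reaches from about 0.325 to 0.75 m from the base axis. Payload 7.6 kg.
Tool frame: the origin (TCP) lies midway between the tips of the shut fingers; the grasp point (between the pads) lies 19 mm behind it; z points along the fingers, y is the direction in which the jaws open and shut (so a half turn about z gives the same grasp; the last joint's range is limited). The gripper opens to 85 mm and grips with 20 to 120 N. Pads are 22 mm wide; open, the fingers measure 114 mm over their backs; the gripper's body (76 mm by 85 mm) begins 54 mm behind the grasp point. The pads swing forward as they close: fully open they stand 13 mm farther back than shut.
Start: joints at [-1.321, 0.052, 1.401, -0, 1.689, -0.07], TCP at [0.165, -0.498, 0.231] pointing down, gripper open.
Joint ranges: [-2.9, 2.9], [-0.91, 2.17], [0.12, 2.37], [-1.06, 4.2], [0.26, 2.73], [-2.93, 2.93]. Speed limits (rad/s): [2.57, 2.57, 3.01, 3.14, 3.14, 3.14].

## Interface

Orientations are given as a unit quaternion [w, x, y, z].
In Python, from cell import sense, camera, close_job gives the robot as it stands.
- The arm moves only by the tool servo_tool, never from a script. Its arguments are lists of equal length, an entry for each row: "fingers": the finger opening in mm, from 0 to 85.4; "dp": the shift along the world's x, y, z in mm, a list of three; "delta_rot": the turn, a rotation vector about the world's x, y, z in degrees, a list of three. A call has 1 to 20 rows; each row shifts and turns the commanded pose from where the row before left it; what a row does not reach is not made up. A row lasts 1/12 s, in which the tool goes at most 41.7 mm and 7.16 degrees, less where a joint would pass 70% of its speed; a pose out of reach is approached as far as the arm can. A call is refused whole if a number of a shift passes 41.7 or a number of a turn 7.16, either way. A call with a gripper value outside its range is refused whole. The fingers move at their own pace and stop on an object; "force" is the grip in N (left out, the last holds). Time passes only in rows, so rows that do not move let the fingers close. It gives the time, the measured TCP pose, the force and the opening at its end, in the units of the state.
- sense(): the state, without advancing time (a new reading comes with each control period).
- camera(name): name is "side" or "top"; returns a dict with "image" (480x640x3 uint8, red, green, blue), "fx", "fy", "cx", "cy" (pixels), "eye" and "orientation" of the camera in the world. Camera axes: x right, y down, z forward; pixel columns grow to the right and rows downward; lengths in m; the calibration is good to about 2 mm. A picture is of the moment at which its call begins. There is no depth.
- close_job(): hands the job in, once; it reports no verdict.
The state is a dict: "clock": time; "qpos": joint angles; "joint_velocities": joint speeds; "tau": joint torques, N m; "ee_pos": TCP position; "ee_rot": TCP orientation; "contact_force": force on the tool from outside, world axes, zero at the start; "wrist_torque": the same for the moment, N m; "finger_gap": finger opening in m.
Only numpy, scipy, OpenCV 4.12 (cv2) and the standard library are available. Lean on these libraries where they do the work, as an engineer would, in place of code of your own. Each camera call takes 0.05 s, during which the arm holds its last target.

## Task

The green portion stop has to go for washing. Slide it along the slot of the aluminium cake guide to the open end, lift it straight out there, carry it to the empty white plate and set it down gently (not dropped), standing upright in the middle of the plate, then let go. Leave the grey stop where it is in the guide.

Things in the scene. Friction and masses are not known exactly. Their poses are not given: they have to be found in the camera images.
- guide: Fixed aluminium bar with a T-slot, 280 (x) x 64 x 22 mm high, any yaw. Origin: centre of underside; +x along the slot to its open end (x=140), z up. Slot floor at z=6, channel 30 wide. From x=-130 to 75 lips (z 16 to 22, 14 mm gap) hold the stops' feet down; from x=75 to 140 the lips are cut away, channel 40 wide, open above, same floor: lift there. Other end is walled.
- green_stop: Green block on a steel T-foot, ~140 g, slides freely, starts at guide x -50 to 10, axes parallel to guide's. Origin: centre of foot's underside, on the slot floor; z up. Foot 34 (x) x 26 (y) x 7 mm; neck 10 wide; block 34 x 26 mm from z=18 to 63. Grasp across its 26 mm (along y) at about z=42. Foot is clear of the lips beyond guide x=92; lift at about x=105.
- grey_stop: Stop of the same shape and size in grey, in the same slot near its walled end (guide x about -110 mm), behind the green one. It stays there. Origin: centre of the underside of its foot; z up.
- empty_plate: Empty white square ceramic plate, 130 mm overall, 350 g, loose on the bench; rim 11 mm high. Its flat, 100 x 100 mm, lies 6 mm above the origin. Origin: centre of the underside; z up, x and y along its sides. Two plates of the same shape near it carry biscuits and a piece of green cake: not those.
Things that resemble listed ones, but are neither listed nor needed, are in the scene too. What is shaped like the empty_plate but red or turquoise is not meant. Of the things shaped like the green_stop, the green one is meant.

How it is judged:
On the way, in this order (a step that is already met when the one before it is completed fails the run):
1. the green stop has been slid to the open end: low in the channel, beyond the lips (x of green_stop in the frame of guide above 0.09 m and z of green_stop in the frame of guide below 0.016 m and y of green_stop in the frame of guide between -0.02 and 0.02 m), for 0.05 s.
2. the green stop is lifted out, its foot above the guide's top (z of green_stop in the frame of guide above 0.026 m), for 0.05 s.
3. the green stop is lowered, still held, to within about 15 mm of the empty plate's flat, over its middle (horizontal distance between green_stop and empty_plate below 0.03 m and z of green_stop in the frame of empty_plate below 0.021 m and contact force between the fingers and green_stop above 0.5 N), for 0.05 s.
At the end, for the whole second after the job is handed in: The green stop stands on the flat of the empty plate, released and at rest, upright within 10 degrees, its centre within 30 mm of the plate's centre; the plate lies level; the grey stop is within 20 mm of where it started (horizontal distance between green_stop and empty_plate below 0.03 m and z of green_stop in the frame of empty_plate between 0.001 and 0.013 m and angle between green_stop's own z axis and vertical below 0.175 rad and angle between empty_plate's own z axis and vertical below 0.1 rad and linear speed of green_stop below 0.03 m/s and distance of grey_stop from where it was at the start of the episode below 0.02 m); the robot touches nothing.
It fails at once if the grey stop is moved more than 20 mm (distance of grey_stop from where it was at the start of the episode above 0.02 m).
It also fails if it takes over 42 s, if anything falls off the work surface, if the arm or the gripper's body presses on something with over 40 N, if the wrist force passes 120 N, or if a joint passes its speed limit or range.

## Working session

There is one attempt and no reset: what is moved stays moved. The work goes in short steps, Python scripts to look and compute and a tool call to move; the robot and the scene stay as the last step left them, time stands still between calls to the robot, and variables do not carry over. Pictures are saved under pics/ and viewed, and the job is handed in when it is done.

Besides the shell and the picture viewer there is one more tool, called by a JSON object that holds its "api" and its "payload". servo_tool: Moves the arm, as the interface text tells. Its arguments: {"type":"object","properties":{"fingers":{"type":"array"},"dp":{"type":"array"},"delta_rot":{"type":"array"},"force":{"type":"number"}},"required":["fingers","dp","delta_rot"]}

```bash
mkdir -p pics; python3 - <<'E'
from cell import sense,camera
import cv2,json,numpy as np
s=sense();print(s['clock'],s['ee_pos'],s['ee_rot'],s['finger_gap'])
for n in('top','side'):
    c=camera(n);cv2.imwrite(f'pics/{n}0.png',c['image'][:,:,::-1])
    d={k:np.array(c[k]).tolist() for k in c if k!='image'};print(d);json.dump(d,open(n+'.json','w'))
E
```

```text
0.0 [ 0.1649919  -0.49807804  0.23047776] [-7.67258736e-04  9.87240928e-01  1.59231761e-01 -8.79741659e-05] 0.085267439220218
{'fx': 571.502929751526, 'fy': 571.502929751526, 'cx': 322.45727521752883, 'cy': 240.90654776404375, 'eye': [0.32469229348705475, -0.03448691904931018, 1.317821347719653], 'orientation': [-0.0345429188015475, 0.7134194551814478, -0.699253567188622, 0.029730733311903828]}
{'fx': 560.0611722375473, 'fy': 560.0611722375473, 'cx': 320.6032579218801, 'cy': 243.83120362515976, 'eye': [0.19425841504110966, 0.726419957016313, 0.9213507999964354], 'orientation': [0.06075952202298087, -0.1379418681630834, 0.9234326858066577, -0.3529198156453108]}
```

View pics/top0.png

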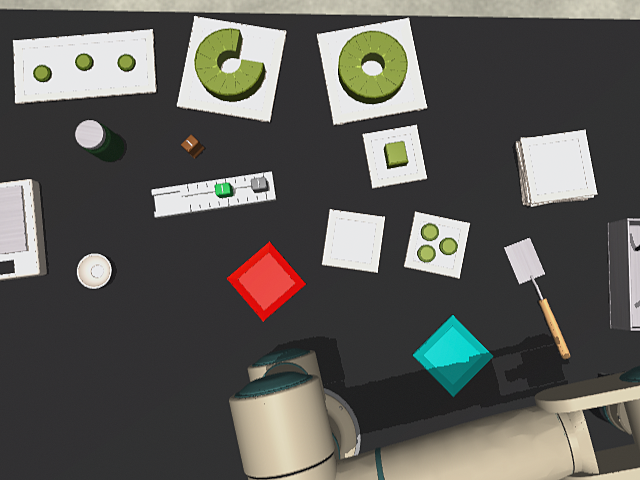

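View pics/side0.png

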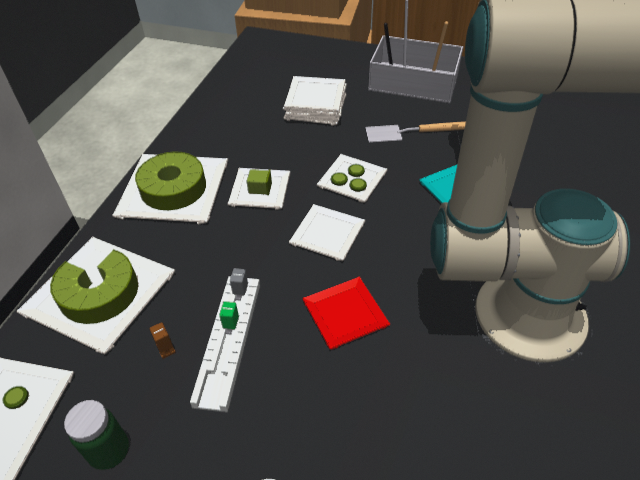

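The top view shows the guide from about (152,203) at the open end to (275,186) at the walled end. The green stop is at (223,189), the grey stop at (260,184), and the empty white plate at (353,241).

Things that could be confused:
- **Stop:** green (223,189) against grey (260,184).
- **Plate:** empty white (353,241) against biscuits (437,245), cake (395,155), the plate stack (557,168), red (266,281) and turquoise (453,355).

I choose green (223,189) and the plate at (353,241), and will check both in a close crop.

```bash
cat > h.py <<'E'
import numpy as np,json
from scipy.spatial.transform import Rotation as R
def load(n):
    d=json.load(open(n+'.json'));q=d['orientation'];return d,R.from_quat([q[1],q[2],q[3],q[0]])
def px2w(n,u,v,z):
    d,r=load(n);e=np.array(d['eye']);k=r.apply([(u-d['cx'])/d['fx'],(v-d['cy'])/d['fy'],1]);return e+k*(z-e[2])/k[2]
def w2px(n,p):
    d,r=load(n);c=r.inv().apply(np.array(p)-d['eye']);return np.array([d['fx']*c[0]/c[2]+d['cx'],d['fy']*c[1]/c[2]+d['cy']])
E
python3 - <<'E'
import cv2
from h import *
a=cv2.imread('pics/top0.png');cv2.imwrite('pics/c1.png',cv2.resize(a[160:280,145:395],None,fx=3.2,fy=3.2,interpolation=cv2.INTER_CUBIC))
h=cv2.cvtColor(a,cv2.COLOR_BGR2HSV)
m=cv2.inRange(h,(55,150,60),(80,255,255));m[:150]=0
# green all
n,l,st,ce=cv2.connectedComponentsWithStats(m);print(st,ce)
w=cv2.inRange(h,(0,0,120),(180,60,255))
for nm,(x0,y0,x1,y1) in dict(guide=(145,165,285,222),plate=(315,200,392,280)).items():
    k=np.zeros_like(w);k[y0:y1,x0:x1]=w[y0:y1,x0:x1]
    if nm=='guide': k[:, :][m>0]=255
    c=max(cv2.findContours(k,0,2)[0],key=cv2.contourArea);r=cv2.minAreaRect(c);b=cv2.boxPoints(r)
    z=.022 if nm=='guide' else .011
    W=np.array([px2w('top',u,v,z) for u,v in b]);print(nm,r,b.tolist(),W.round(4).tolist(),np.linalg.norm(np.diff(W,axis=0),axis=1))
b=cv2.imread('pics/side0.png');cv2.imwrite('pics/c2.png',cv2.resize(b[200:420,170:400],None,fx=2.7,fy=2.7,interpolation=cv2.INTER_CUBIC))
E
```

```text
[[     0      0    640    480 307034]
 [   215    183     18     14    164]
 [   221    196      2      1      2]] [[319.5522776  239.52709146]
 [222.82317073 189.31097561]
 [221.5        196.        ]]
guide ((212.7709197998047, 193.979736328125), (28.825273513793945, 122.79186248779297), 81.43086242675781) [[149.912841796875, 188.87615966796875], [271.3339538574219, 170.579833984375], [275.6289978027344, 199.08331298828125], [154.2078857421875, 217.379638671875]] [[0.555, 0.3748, 0.022], [0.6031, 0.0966, 0.022], [0.5369, 0.0849, 0.022], [0.4892, 0.3618, 0.022]] [0.28228259 0.06720529 0.28097882]
plate ((353.1761474609375, 240.38462829589844), (56.31084060668945, 56.84562301635742), 7.969610214233398) [[321.3518981933594, 264.6292419433594], [329.2334289550781, 208.3326416015625], [385.0003967285156, 216.1400146484375], [377.1188659667969, 272.4366149902344]] [[0.3892, -0.023, 0.011], [0.5195, -0.0385, 0.011], [0.5039, -0.1673, 0.011], [0.3739, -0.1506, 0.011]] [0.13123953 0.12974202 0.13100385]
```

View pics/c1.png

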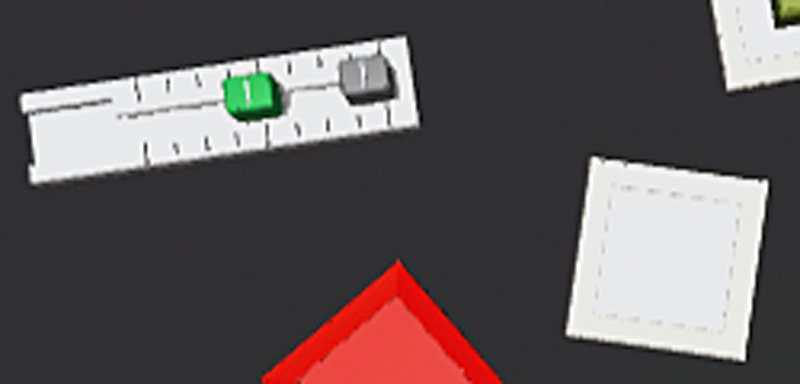

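View pics/c2.png

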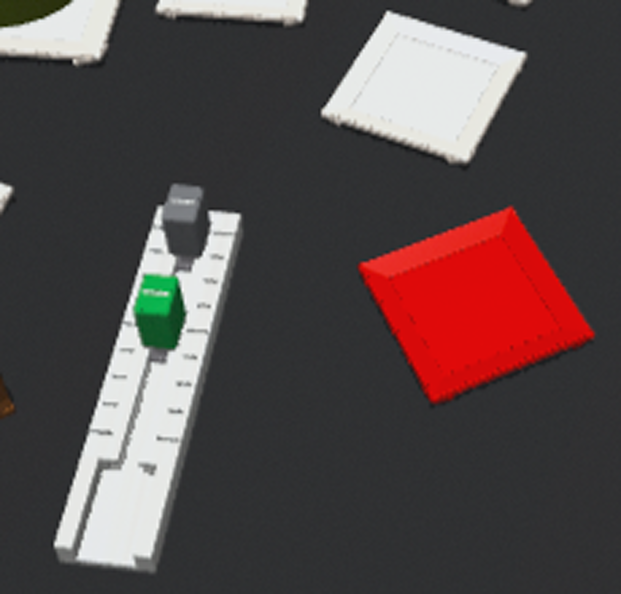

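```bash
cat > fit.py <<'E'
import cv2
from h import *
from scipy.optimize import least_squares
def T(p,a): 
    c,s=np.cos(p[2]),np.sin(p[2]);return np.array([p[0]+c*a[0]-s*a[1],p[1]+s*a[0]+c*a[1],a[2]])
# guide corners top z=22 in guide frame
tc=np.array([(20,94),(405,36),(420,126),(32,183)])/3.2+[145,160]
sc=np.array([(56,548),(158,206),(241,213),(155,556)])/2.7+[170,200]
L=[(.14,-.032,.022),(-.14,-.032,.022),(-.14,.032,.022),(.14,.032,.022)]
p0=[.545,.229,np.arctan2(.99,-.17)]
# frame: +x toward +y world; image-top side is +x world => guide -y
for use in('top','side','both'):
    f=lambda p:np.concatenate([(w2px(n,T(p,l))-c) for n,C in(('top',tc),('side',sc)) if use in(n,'both') for l,c in zip(L,C)])
    r=least_squares(f,p0,x_scale=[.01,.01,.01]);print(use,r.x.round(4),np.degrees(r.x[2]),f(r.x).round(1));
G=r.x
gt=np.array([(222,75),(270,71),(280,104),(231,108)])/3.2+[145,160]
pt=np.array([(591,155),(769,180),(745,360),(566,335)])/3.2+[145,160]
ps=np.array([(388,12),(526,52),(468,163),(322,112)])/2.7+[170,200]
LP=[(.065,.065,.011),(.065,-.065,.011),(-.065,-.065,.011),(-.065,.065,.011)]
LS=[LP[i] for i in(1,2,3,0)]
LSx=[(.065,.065,.011),(.065,-.065,.011),(-.065,-.065,.011),(-.065,.065,.011)]
for use in('top','side'):
  best=None
  for roll in range(4):
    f=lambda p:np.concatenate([(w2px(use,T(p,l))-c) for l,c in zip(LP,np.roll(pt if use=='top' else ps,roll,axis=0))])
    r=least_squares(f,[.447,-.095,-.12],x_scale=[.01]*3)
    if best is None or r.cost<best.cost:best=r
  print('plate',use,best.x.round(4),best.cost)
# green by mask IoU along guide in both
print('green top centre naive',px2w('top',*gt.mean(0),.069), px2w('side',*(np.array([(142,275),(180,278),(182,308),(136,306)])/2.7+[170,200]).mean(0),.069))
def mask(n):
    a=cv2.cvtColor(cv2.imread(f'pics/{n}0.png'),cv2.COLOR_BGR2HSV);m=cv2.inRange(a,(55,120,40),(85,255,255))
    k,l,st,ce=cv2.connectedComponentsWithStats(m);
    q=w2px(n,T(G,(-.02,0,.05)));i=min((i for i in range(1,k) if st[i,4]>50),key=lambda i:np.linalg.norm(ce[i]-q));return (l==i)
M={n:mask(n) for n in('top','side')}
def block(x,y):
    return [T(G,(x+a,y+b,z)) for a in(-.017,.017) for b in(-.013,.013) for z in(.024,.069)]
def iou(n,x,y):
    P=np.array([w2px(n,p) for p in block(x,y)]);h=cv2.convexHull((P*16).round().astype(np.int32)+0)
    m=np.zeros((480,640),np.uint8);cv2.fillConvexPoly(m,h,1,shift=4);m=m>0;return (m&M[n]).sum()/(m|M[n]).sum()
for n in M:
    b=max((iou(n,x,y),x,y) for x in np.arange(-.06,.02,.001) for y in np.arange(-.006,.0061,.001));print(n,b,M[n].sum())
b=max((iou('top',x,y)+iou('side',x,y),x,y) for x in np.arange(-.06,.02,.001) for y in np.arange(-.006,.0061,.001))
print(b,T(G,(b[1],b[2],.048)),T(G,(b[1],0,.048)),'x105',T(G,(.105,0,.048)))
E
python3 fit.py
```

```text
top [0.5454 0.2278 1.7406] 99.72653468668595 [ 0.2  0.3  0.4  0.4 -0.4 -0.5 -0.2 -0.2]
side [0.5462 0.2303 1.7504] 100.28920475687998 [ 0.3 -0.6  0.   0.1 -0.2  0.2 -0.2  0.4]
both [0.5459 0.2292 1.7459] 100.03513843127037 [-0.5  0.4 -0.4 -0.1 -1.  -1.1 -0.7 -0.2  0.4 -1.2  0.7 -0.3  0.4 -0.1
 -0.1 -0. ]
plate top [ 0.4465 -0.096  -1.6904] 0.15231627993449617
plate side [ 0.4474 -0.0935 -1.6896] 0.8270636461465908
green top centre naive [0.55186057 0.1970616  0.069     ] [0.54965159 0.20032322 0.069     ]
top (np.float64(0.7104377104377104), np.float64(-0.02899999999999997), np.float64(0.001)) 211
side (np.float64(0.7248576850094877), np.float64(-0.03199999999999997), np.float64(-0.003)) 382
(np.float64(1.4291704672139454), np.float64(-0.02999999999999997), np.float64(-0.001)) [0.5521368  0.19985855 0.048     ] [0.5511521  0.19968429 0.048     ] x105 [0.52762807 0.33261894 0.048     ]
```

The crop confirms the choice. The green block is at x ≈ -30 mm in the guide, with the grey one behind it and the white plate empty. The two cameras agree to within 3 mm. Next I move above the green stop.

{"api": "servo_tool", "payload": {"fingers": [85,85,85,85,85,85,85,85,85,85,70,70,70,70,70,70,70,70,70,70], "dp": [[24,32,0],[24,32,0],[24,32,0],[24,32,0],[24,32,0],[24,32,0],[24,32,0],[24,32,0],[24,32,0],[24,32,0],[14.6,37.7,0],[14.6,37.7,0],[14.6,37.7,0],[14.6,37.7,0],[14.6,37.7,0],[14.6,37.7,0],[14.6,37.7,0],[14.6,37.7,0],[14.6,37.7,0],[14.6,37.7,0]], "delta_rot": [[0,0,4.1],[0,0,4.1],[0,0,4.1],[0,0,4.1],[0,0,4.1],[0,0,4.1],[0,0,4.1],[0,0,4.1],[0,0,4.1],[0,0,4.1],[0,0,4.1],[0,0,4.1],[0,0,4.1],[0,0,4.1],[0,0,4.1],[0,0,4.1],[0,0,4.1],[0,0,4.1],[0,0,4.1],[0,0,4.1]], "force": 30}}

```text
clock: 1.77
ee_pos: [0.5512, 0.2007, 0.2308]
ee_rot: [-0.0, 0.639, 0.769, -0.0]
contact_force: [0.7, -0.7, -0.3]
finger_gap: 0.0703
```

{"api": "servo_tool", "payload": {"fingers": [70,70], "dp": [[0,0,-40],[0,0,-30]], "delta_rot": [[0,0,0],[0,0,0]]}}

```text
clock: 1.93
ee_pos: [0.5518, 0.2011, 0.1603]
ee_rot: [0.001, 0.639, 0.769, 0.001]
contact_force: [0.8, -0.9, -2.5]
finger_gap: 0.07
```

```bash
python3 - <<'E'
from cell import sense,camera
import cv2
from h import *
s=sense();p=s['ee_pos'];q=s['ee_rot'];r=R.from_quat([q[1],q[2],q[3],q[0]]);y=r.apply([0,1,0]);z=r.apply([0,0,1])
print(s['clock'],p,s['qpos'],'jaw',np.degrees(np.arctan2(y[1],y[0])),z,s['finger_gap'])
print('need',np.array([.5515,.1995])-p[:2], 'z to .03',.03-p[2])
a=camera('side')['image'][:,:,::-1];cv2.imwrite('pics/s1.png',cv2.resize(a[180:440,120:400],None,fx=2.3,fy=2.3,interpolation=cv2.INTER_CUBIC))
E
```

```text
1.9333 [0.5517538  0.20105265 0.16029294] [2.86504850e-01 2.56361003e-01 1.31619822e+00 1.10240421e-04
 1.56693894e+00 1.02666322e-01] jaw 10.533134741498026 [ 1.97795593e-03  6.97650478e-04 -9.99997800e-01] 0.07001214430322704
need [-0.0002538  -0.00155265] z to .03 -0.1302929397946408
```

View pics/s1.png

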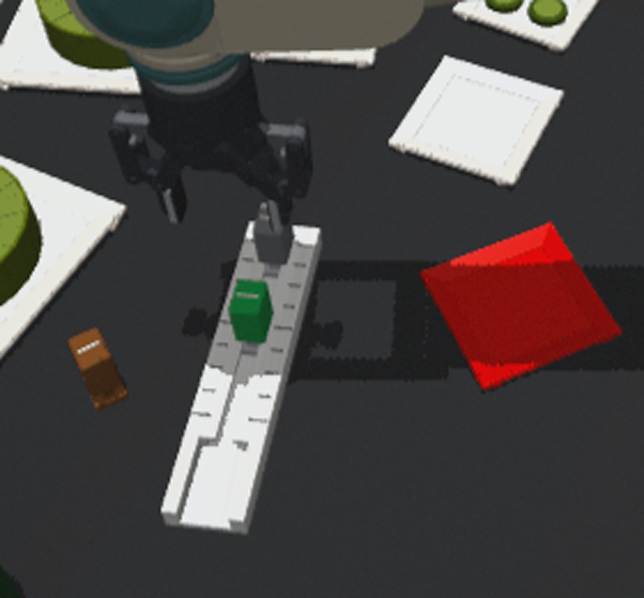

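The gripper is above the green stop at crop (250,310), with the jaw axis across the slot. I descend and grip.

{"api": "servo_tool", "payload": {"fingers": [70,70,70,70,70], "dp": [[0,-1,-35],[0,0,-35],[0,0,-30],[0,0,-20],[0,0,-10]], "delta_rot": [[0,0,-0.5],[0,0,0],[0,0,0],[0,0,0],[0,0,0]]}}

```text
clock: 2.4
ee_pos: [0.5493, 0.1968, 0.0282]
ee_rot: [-0.002, 0.644, 0.765, -0.002]
contact_force: [-0.2, 0.7, 0.5]
finger_gap: 0.07
```

{"api": "servo_tool", "payload": {"fingers": [45,35,30,22,15,15,15], "dp": [[0,0,0],[0,0,0],[0,0,0],[0,0,0],[0,0,0],[0,0,0],[0,0,0]], "delta_rot": [[0,0,0],[0,0,0],[0,0,0],[0,0,0],[0,0,0],[0,0,0],[0,0,0]]}}

```text
clock: 2.98
ee_pos: [0.5524, 0.1979, 0.0338]
ee_rot: [0.001, 0.644, 0.765, 0.002]
contact_force: [-0.1, 0.1, 6.1]
finger_gap: 0.0256
```

```bash
python3 - <<'E'
from cell import sense,camera
import cv2
s=sense();print(s['clock'],s['ee_pos'],s['contact_force'],s['wrist_torque'],s['finger_gap'])
a=camera('side')['image'][:,:,::-1];cv2.imwrite('pics/s2.png',cv2.resize(a[220:420,130:330],None,fx=2.9,fy=2.9,interpolation=cv2.INTER_CUBIC))
E
```

```text
2.9833 [0.55243303 0.19792291 0.03377   ] [-0.12126412  0.06171567  6.14495096] [-0.09801227  0.06961984 -0.03075864] 0.025566741336149397
```

View pics/s2.png

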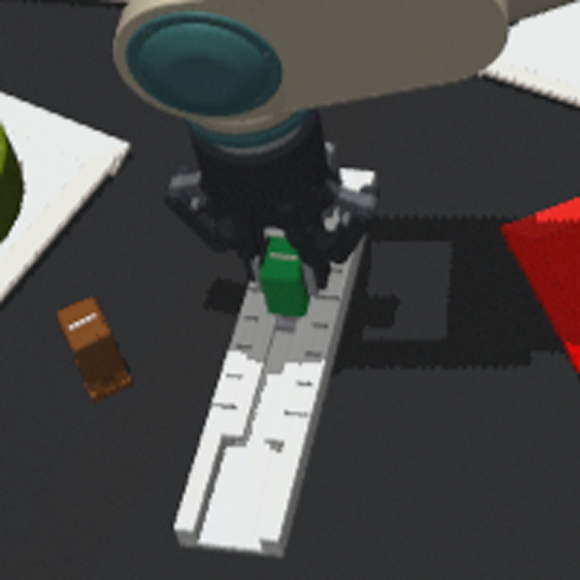

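The jaws hold the stop at a 25.6 mm opening. The pads swung forward and press it lightly on the floor (6 N), so I ease up 2 mm and slide in two stages.

{"api": "servo_tool", "payload": {"fingers": [15,15,15,15,15,15,15], "dp": [[0,0,2],[-1,5.6,0],[-1.7,9.8,0],[-1.7,9.8,0],[-1.7,9.8,0],[-1.7,9.8,0],[0,0,0]], "delta_rot": [[0,0,0],[0,0,0],[0,0,0],[0,0,0],[0,0,0],[0,0,0],[0,0,0]], "force": 40}}

```text
clock: 3.62
ee_pos: [0.5429, 0.2451, 0.0338]
ee_rot: [-0.0, 0.643, 0.766, 0.001]
contact_force: [-0.0, 1.7, 5.2]
finger_gap: 0.0258
```

```bash
python3 - <<'E'
from cell import sense
from h import *
s=sense();p=s['ee_pos'];d=p[:2]-[.5459,.2292];a=np.radians(100.03);print(s['clock'],p,s['contact_force'],s['finger_gap'],'guide xy',d@[np.cos(a),np.sin(a)],d@[-np.sin(a),np.cos(a)])
E
```

```text
3.6167 [0.54294693 0.24505917 0.03378559] [-0.02125319  1.7203189   5.18038631] 0.025826150260696217 guide xy 0.016131102944301864 0.00014584193300141513
```

{"api": "servo_tool", "payload": {"fingers": [15,15,15,15,15,15,15,15,15,15,15], "dp": [[-1.7,9.8,0],[-1.7,9.8,0],[-1.7,9.8,0],[-1.7,9.8,0],[-1.7,9.8,0],[-1.7,9.8,0],[-1.7,9.8,0],[-1.7,9.8,0],[-1.7,9.8,0],[0,0,0],[0,0,0]], "delta_rot": [[0,0,0],[0,0,0],[0,0,0],[0,0,0],[0,0,0],[0,0,0],[0,0,0],[0,0,0],[0,0,0],[0,0,0],[0,0,0]]}}

```text
clock: 4.53
ee_pos: [0.5279, 0.3319, 0.0338]
ee_rot: [-0.0, 0.644, 0.765, 0.001]
contact_force: [-0.7, 2.9, 5.7]
finger_gap: 0.0256
```

```bash
python3 - <<'E'
from cell import sense,camera
import cv2
from h import *
s=sense();p=s['ee_pos'];d=p[:2]-[.5459,.2292];a=np.radians(100.03);print(s['clock'],p,s['contact_force'],s['finger_gap'],'guide xy',d@[np.cos(a),np.sin(a)],d@[-np.sin(a),np.cos(a)])
a=camera('side')['image'][:,:,::-1];cv2.imwrite('pics/s3.png',cv2.resize(a[240:440,130:330],None,fx=2.9,fy=2.9,interpolation=cv2.INTER_CUBIC))
E
```

```text
4.5333 [0.52786773 0.33190031 0.03379833] [-0.71836449  2.92411747  5.72818752] 0.025587149910865727 guide xy 0.10427127593987155 -0.00013000209923781026
```

View pics/s3.png

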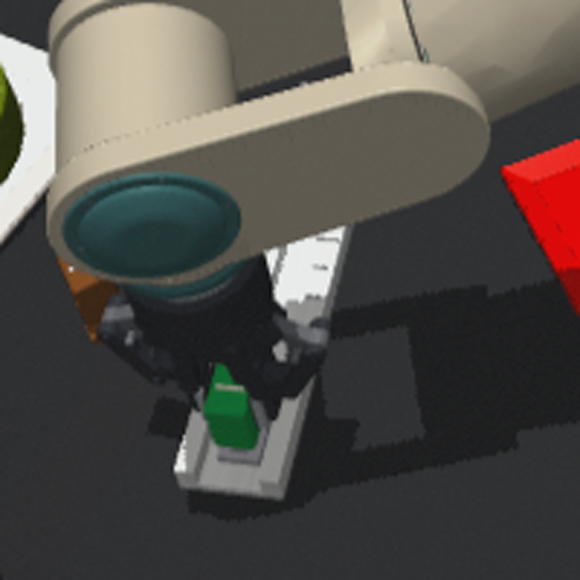

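The stop stands in the cut-away channel with its foot visible at crop (240,455). The foot rests on the floor (z = 6 mm) with the TCP at z = 33.8 mm, which is also the height to expect on the plate's flat. I lift it now.

{"api": "servo_tool", "payload": {"fingers": [15,15,15,15,15,15,15,15,15], "dp": [[0,0,5],[0,0,8],[0,0,12],[0,0,15],[0,0,15],[0,0,15],[0,0,20],[0,0,10],[0,0,0]], "delta_rot": [[0,0,0],[0,0,0],[0,0,0],[0,0,0],[0,0,0],[0,0,0],[0,0,0],[0,0,0],[0,0,0]]}}

```text
clock: 5.33
ee_pos: [0.5293, 0.3311, 0.1371]
ee_rot: [0.001, 0.644, 0.765, 0.003]
contact_force: [-0.0, 0.5, -1.3]
finger_gap: 0.0255
```

```bash
python3 - <<'E'
from cell import sense,camera
import cv2
s=sense();print(s['clock'],s['ee_pos'],s['contact_force'],s['finger_gap'],s['qpos'])
for n in('side','top'):
    a=camera(n)['image'][:,:,::-1];cv2.imwrite(f'pics/{n}4.png',a)
E
```

```text
5.3333 [0.52926314 0.33105245 0.13713955] [-0.00743237  0.46154058 -1.27343587] 0.02546690406029048 [ 4.99832577e-01  3.71065308e-01  1.22306323e+00 -4.30739910e-05
  1.54162702e+00  3.28698974e-01]
```

View pics/side4.png

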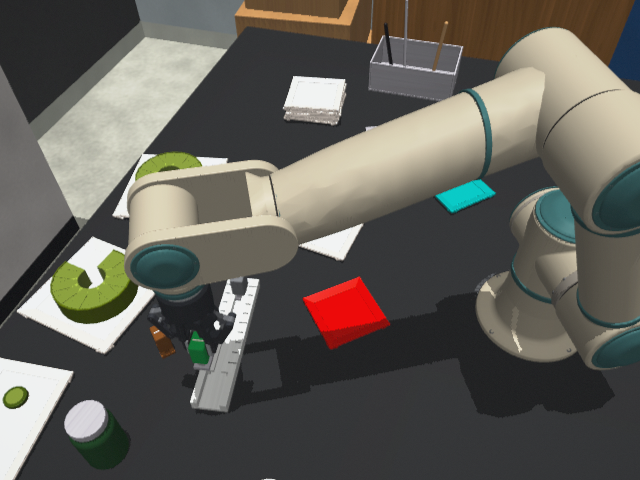

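The stop is held with -1.3 N on the wrist, which matches its weight, and it is clear of the guide at px (198,348). I carry it to the plate, passing inside the grey stop.

{"api": "servo_tool", "payload": {"fingers": [15,15,15,15,15,15,15,15,15,15,15,15,15,15,15,15,15,15,15], "dp": [[-4,-10,0],[-6,-18,0],[-7,-26,0],[-7,-30,0],[-7,-30,0],[-7,-30,0],[-7,-30,0],[-6,-30,0],[-5,-30,0],[-5,-30,0],[-4,-30,0],[-4,-30,0],[-4,-30,0],[-4,-26,0],[-3,-22,0],[-1.5,-15,0],[-1,-9,0],[0,0,0],[0,0,0]], "delta_rot": [[0,0,0],[0,0,0],[0,0,0],[0,0,0],[0,0,0],[0,0,0],[0,0,0],[0,0,0],[0,0,0],[0,0,0],[0,0,0],[0,0,0],[0,0,0],[0,0,0],[0,0,0],[0,0,0],[0,0,0],[0,0,0],[0,0,0]]}}

```text
clock: 7.02
ee_pos: [0.4451, -0.0951, 0.1325]
ee_rot: [-0.001, 0.644, 0.765, -0.0]
contact_force: [0.3, 0.0, -0.5]
finger_gap: 0.0254
```

```bash
python3 - <<'E'
from cell import sense,camera
import cv2
s=sense();print(s['clock'],s['ee_pos'],s['contact_force'],s['finger_gap'],'need mm',1000*(.4468-s['ee_pos'][0]),1000*(-.095-s['ee_pos'][1]))
a=camera('side')['image'][:,:,::-1];cv2.imwrite('pics/s5.png',cv2.resize(a[100:360,160:460],None,fx=2.2,fy=2.2,interpolation=cv2.INTER_CUBIC))
E
```

```text
7.0167 [ 0.44513166 -0.0950685   0.13254395] [ 0.2986531   0.02845497 -0.5146713 ] 0.025408920814520012 need mm 1.6683430650662467 0.06850081953342635
```

View pics/s5.png

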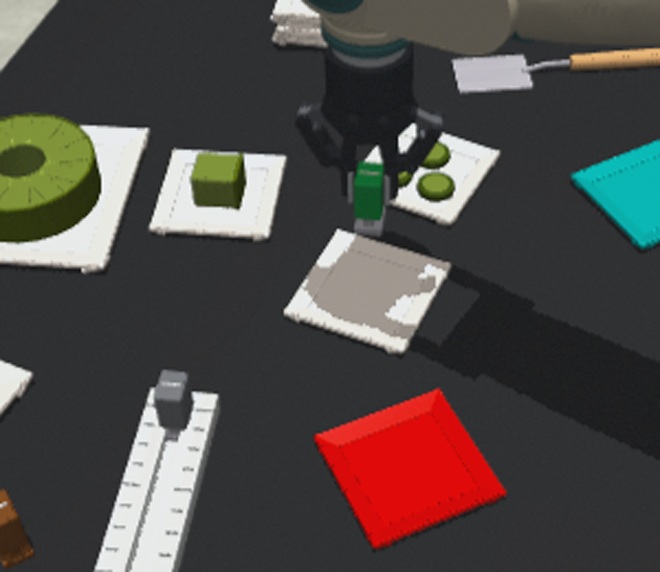

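The stop hangs upright above the empty plate (crop 370,195), and the grey stop has not moved. I lower it.

{"api": "servo_tool", "payload": {"fingers": [15,15,15,15,15,15,15,15], "dp": [[1.5,0,-10],[0,0,-18],[0,0,-18],[0,0,-18],[0,0,-14],[0,0,-8],[0,0,-3],[0,0,0]], "delta_rot": [[0,0,0],[0,0,0],[0,0,0],[0,0,0],[0,0,0],[0,0,0],[0,0,0],[0,0,0]]}}

```text
clock: 7.73
ee_pos: [0.4467, -0.0948, 0.0436]
ee_rot: [-0.001, 0.644, 0.765, -0.0]
contact_force: [-1.1, 0.6, -0.3]
finger_gap: 0.0256
```

```bash
python3 - <<'E'
from cell import sense,camera
import cv2
s=sense();print(s['clock'],s['ee_pos'],s['contact_force'],s['finger_gap'])
a=camera('side')['image'][:,:,::-1];cv2.imwrite('pics/s6.png',cv2.resize(a[130:300,230:430],None,fx=3,fy=3,interpolation=cv2.INTER_CUBIC))
E
```

```text
7.7333 [ 0.44668737 -0.09482643  0.04359026] [-1.09687534  0.55974433 -0.30076749] 0.02561772684171591
```

View pics/s6.png

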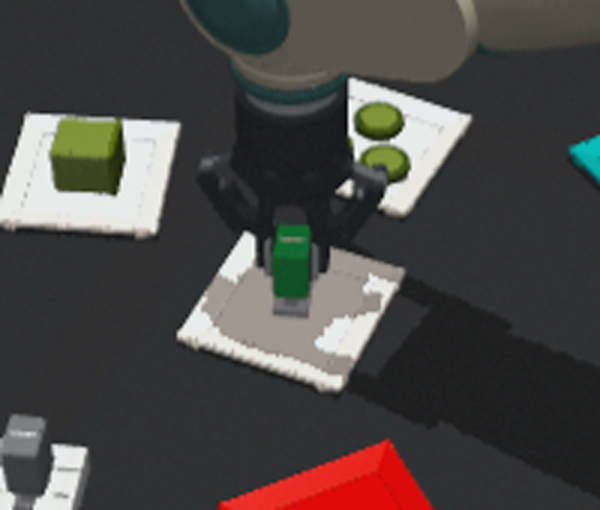

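The stop is over the plate's middle, about 10 mm up. I set it down slowly until it makes contact.

{"api": "servo_tool", "payload": {"fingers": [15,15,15,15,15,15], "dp": [[0,0,-2],[0,0,-2],[0,0,-2],[0,0,-2],[0,0,-1],[0,0,0]], "delta_rot": [[0,0,0],[0,0,0],[0,0,0],[0,0,0],[0,0,0],[0,0,0]]}}

```text
clock: 8.28
ee_pos: [0.4468, -0.0954, 0.0351]
ee_rot: [-0.0, 0.644, 0.765, -0.0]
contact_force: [-0.6, 0.3, -1.1]
finger_gap: 0.0258
```

{"api": "servo_tool", "payload": {"fingers": [15,15], "dp": [[0,0,-1],[0,0,0]], "delta_rot": [[0,0,0],[0,0,0]]}}

```text
clock: 8.45
ee_pos: [0.447, -0.0954, 0.0342]
ee_rot: [-0.0, 0.644, 0.765, 0.0]
contact_force: [0.0, 0.1, -2.4]
finger_gap: 0.0255
```

{"api": "servo_tool", "payload": {"fingers": [15,15], "dp": [[0,0,-1],[0,0,0]], "delta_rot": [[0,0,0],[0,0,0]]}}

```text
clock: 8.62
ee_pos: [0.4472, -0.0955, 0.0337]
ee_rot: [0.0, 0.644, 0.765, 0.0]
contact_force: [-1.1, -0.1, 0.8]
finger_gap: 0.0254
```

{"api": "servo_tool", "payload": {"fingers": [15,15], "dp": [[0,0,-0.6],[0,0,0]], "delta_rot": [[0,0,0],[0,0,0]]}}

```text
clock: 8.78
ee_pos: [0.4473, -0.0955, 0.0337]
ee_rot: [0.0, 0.644, 0.765, 0.0]
contact_force: [-2.7, 1.1, 7.2]
finger_gap: 0.0255
```

Contact came at TCP z = 33.7 mm, as predicted. I lower the grip force first, then open gradually.

{"api": "servo_tool", "payload": {"fingers": [25,28,32,38,45,55,62,62], "dp": [[0,0,0],[0,0,0],[0,0,0],[0,0,0],[0,0,0],[0,0,0],[0,0,0],[0,0,0]], "delta_rot": [[0,0,0],[0,0,0],[0,0,0],[0,0,0],[0,0,0],[0,0,0],[0,0,0],[0,0,0]], "force": 20}}

```text
clock: 9.45
ee_pos: [0.447, -0.0954, 0.0327]
ee_rot: [-0.0, 0.644, 0.765, 0.0]
contact_force: [0.4, -0.3, 0.2]
finger_gap: 0.0618
```

{"api": "servo_tool", "payload": {"fingers": [62,62,62,62,62,62,62,62,62,62,62,62], "dp": [[0,0,5],[0,0,10],[0,0,20],[0,0,25],[0,0,30],[0,0,30],[0,-30,0],[0,-40,0],[0,-40,0],[0,-40,0],[0,-30,0],[0,0,0]], "delta_rot": [[0,0,0],[0,0,0],[0,0,0],[0,0,0],[0,0,0],[0,0,0],[0,0,0],[0,0,0],[0,0,0],[0,0,0],[0,0,0],[0,0,0]]}}

```text
clock: 10.45
ee_pos: [0.4462, -0.2801, 0.1536]
ee_rot: [0.001, 0.646, 0.763, -0.001]
contact_force: [0.5, 0.4, 0.3]
finger_gap: 0.0618
```

```bash
python3 - <<'E'
from cell import sense,camera
import cv2
from h import *
s=sense();print(s['clock'],s['ee_pos'],s['contact_force'],s['finger_gap'])
I={n:camera(n)['image'][:,:,::-1].copy() for n in('side','top')}
for n in I: cv2.imwrite(f'pics/{n}7.png',I[n])
cv2.imwrite('pics/s7.png',np.hstack([cv2.resize(I['side'][180:300,270:400],(390,360)),cv2.resize(I['top'][195:295,300:408],(389,360))]))
m=cv2.inRange(cv2.cvtColor(I['side'],cv2.COLOR_BGR2HSV),(55,120,40),(85,255,255));k,l,st,ce=cv2.connectedComponentsWithStats(m)
print([(st[i].tolist(),ce[i].round(1).tolist()) for i in range(1,k) if st[i,4]>30])
print('grey before/after diff',[int(cv2.absdiff(cv2.imread('pics/side0.png'),I['side'])[262:296,228:250].mean()),int(cv2.absdiff(cv2.imread('pics/top0.png'),I['top'])[174:196,248:274].mean())])
E
```

```text
10.45 [ 0.44622376 -0.2801269   0.15362663] [0.5048446  0.38049992 0.26026579] 0.0618002080291066
[([321, 208, 13, 24, 263], [327.3, 219.6]), ([71, 414, 43, 37, 267], [95.5, 438.5])]
grey before/after diff [0, 0]
```

View pics/s7.png

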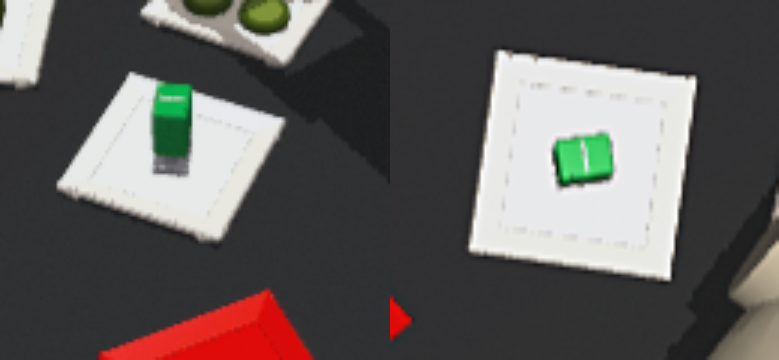

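View pics/side7.png

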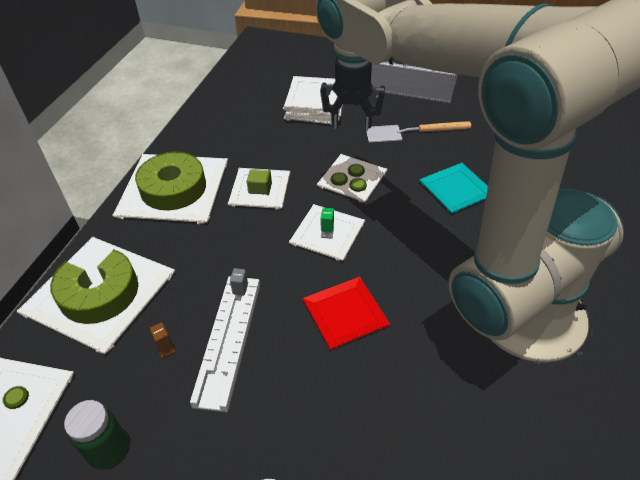

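The green stop stands upright in the middle of the level plate at (327,220). The grey stop is unchanged at (238,280), and the gripper is clear, so I hand the job in.

```bash
python3 -c "
from cell import close_job
print(close_job())"
```

```text
the job is handed in; nothing more can be done
None
```

I slid the green stop to the open end of the guide (guide x about 104 mm) and lifted it straight out. I then set it on the empty white plate under light contact (about 7 N), let go and backed the gripper away. I handed the job in at about 10.5 s on the robot's clock.

In the last pictures from both cameras the green stop stands upright near the middle of the plate, and the plate looks level. The gripper was open and clear, with forces near zero. The picture areas around the grey stop match the start in both cameras, so it did not move. I judged the stop's position on the plate by eye and from the tool pose (within about 2 mm of the measured plate centre). I did not measure it again after letting go.

One check was weak. Fitting the green block's outline in the first pictures gave only about 0.7 overlap. The two cameras still agreed to within about 3 mm, and the grasp confirmed the position.

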